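Grip a sanding block in the bench trigger clamp

TASK

Lay the wooden sanding block flat and lengthwise on the rail of the bench clamp, between the rubber pad and the fixed stop, let go of it, then pump the clamp's trigger until the pad has pushed the block up against the stop and bears on it firmly, without crushing it: 8 to 25 N on the pad. Drive the pad by the trigger only and leave everything else on the bench where it lies. Finish while holding the trigger squeezed, since the clamp bites only while it is held, so that I can staple new paper on the block.

Things in the scene. Friction and masses are not known exactly. Their poses are not given: they have to be found in the camera images.
- clamp: one-hand trigger clamp screwed to the bench: flat dark steel rail (x -154 to 146 mm, 30 mm wide, top 8 mm high) with an upright steel stop at one end and a black body with pistol grip, trigger and toothed push rod with rubber pad at the other. Origin on the bench under the rail's middle; x along the rail from grip to stop (the way the pad is driven), z up
- seat (a point): point on the rail's top, on its centre line, over which the sanding block's centre stands when the block touches the stop (45 mm before the stop face); axes as the clamp
- stop_face (a point): centre of the fixed stop's face, on the push rod's axis 24 mm above the bench; axes as the clamp. The stop is 44 mm wide and 22 mm thick, its top 58 mm above the bench; its face lies 117.5 mm along x from the clamp's origin
- pad_face (a point): centre of the face of the round, ribbed black rubber pad (29 mm across) that meets the block; axes as the clamp. The pad is soft: its face gives 1 mm towards the grip for each 6 N on it. At the start it is 108 to 133 mm from the stop face
- rod (a joint): advance of the push rod towards the stop, 0 to 0.060 m, 0 to 0.024 at the start; at about 0.0425 pad, block and stop all touch. Its ratchet drives it forward about 8 mm (two teeth of 4 mm) per full squeeze and full release of the trigger, at times a tooth less, and it slips back up to 1 mm; 4 N of drag hold it, so the pad loses its pressure when the trigger is let go
- trigger (a joint): angle of the trigger, 0 released (a spring returns it in half a second) to 0.30 rad fully squeezed. Pushed slowly at point trigger_face it takes 4 to 5 N while the pad runs free, then about 4 N plus 0.44 N for each newton on the pad (7.5 N for 8 N, 11 N for 16 N, 15 N for 25 N), and 3.5 N more while it moves at 100 mm/s; 1 mm of trigger there moves the rod 0.46 mm
- trigger_face (a point): middle of the front face (towards the stop) of the grey upright trigger, 18 mm wide, 10 mm thick, 13 mm below its top; turns with it. Pivot 68 mm lower, 65 mm above the bench, at x = -85 mm of the clamp. A squeeze moves it 20 mm back towards the grip, along the clamp's -x; it stands 52 mm in front of the grip's back face when released, 31 mm when squeezed
- grip_back (a point): middle of the back face of the black upright pistol grip (18 mm deep, 24 mm wide), 132.5 mm above the bench, 20 mm below its top; axes as the clamp. The body beneath is 34 mm wide, 82 mm high, from 4 mm behind to 70 mm in front of this point; the rod's tail sticks out 79 mm behind it at most, 30 mm high
- block_centre (a point): centre of the sanding block: pale wood with a thin cork sole beneath, 90 mm long (x) x 56 mm wide (y) x 32 mm high (z), about 120 g, lying on its sole, 16 mm from centre to the bench; either end may go to the stop
- torque_wrench: chrome torque wrench, 380 mm long and 36 mm high, lying on the bench; leave it; origin under its middle
- tile_offcut: white ceramic tile offcut, 100 x 62 x 8 mm, flat on the bench; leave it; origin under its middle
- stapler: red desk stapler, 150 x 36 x 60 mm, standing on the bench; leave it; origin under its middle
- screw_organiser: grey plastic screw organiser with a hinged, shut lid, 132 x 192 x 47 mm; leave it; origin under its middle
- pine_offcut: bare pine offcut, a flat stick 150 x 40 x 19 mm (longer, narrower and thinner than the sanding block); leave it; origin under its middle
- tape_measure: black tape measure, 68 x 40 x 68 mm, standing on the bench; leave it; origin under its middle
Things that resemble listed ones, but are neither listed nor needed, are in the scene too. Leave any red or yellow look-alike of the part that bears block_centre alone.

How it is judged (in metres and radians):
On the way, in this order (a step that is already met when the one before it is completed fails the run):
1. the block lies flat and lengthwise on the rail between pad and stop, let go (z of block_centre in the frame of clamp between 0.0215 and 0.0265 m and y of block_centre in the frame of clamp between -0.012 and 0.012 m and angle between the x axis of block_centre and the x axis of clamp, either way round below 0.15 rad and angle between block_centre's own z axis and vertical below 0.1 rad and x of block_centre in the frame of stop_face below -0.042 m and x of block_centre in the frame of pad_face above 0.042 m and contact force between each of the fingers, the arm and block below 0.2 N), for 0.2 s.
2. the pad, driven by the trigger, bears on the block (contact force between pad and block above 5 N and value of joint trigger above 0.02 rad), for 0.2 s.
At the end, for the whole second after the job is handed in: Block flat on the rail, lengthwise within 0.15 rad, within 12 mm of the centre line, its end within 3 mm of the stop; pad pressing it with 8 to 25 N, so that the stop bears on it; robot off the block, keeping the trigger squeezed (over 2 N, over 0.02 rad); nothing else moved over 20 mm (all of step 1 and contact force between pad and block between 8 and 25 N and contact force between block and clamp above 5 N and x of block_centre in the frame of stop_face above -0.048 m and contact force between any of the fingers, the arm and trigger above 2 N and value of joint trigger above 0.02 rad and linear speed of block below 0.01 m/s); the arm keeps its last pose, push and grip.
It fails at once if the block is crushed: the pad presses on it with more than 25 N (contact force between pad and block above 25 N).
It fails at once if the robot shoves the push rod or pad itself (contact force between any of the fingers, the arm and rod above 3 N).
It fails at once if another thing on the bench is moved more than 20 mm (distance of any of torque_wrench, tile_offcut, stapler, screw_organiser, pine_offcut, tape_measure from where it was at the start of the episode above 0.02 m).
It also fails if it takes over 72 s, if anything falls off the work surface, if the arm or the gripper's body presses on something with over 40 N, if the wrist force passes 120 N, or if a joint passes its speed limit or range.

ROBOT

A 6-joint arm with a two-finger parallel gripper is mounted at the origin on the work surface. World frame = base frame: x ahead of the robot, y to its left, z up, the work surface at z = 0. Lengths are in mm, angles in rad, forces in N, time in s.
With the tool pointing down it reaches from about 400 to 825 mm from the base axis. Payload 7 kg.
Tool frame: the origin (TCP) lies at the very end of the fingers, on their centre line; the grasp point (between the pads) lies 19 mm behind it; z points along the fingers, y is the direction in which the jaws open and shut (so a half turn about z gives the same grasp; the last joint's range is limited). The gripper opens to 88 mm and grips with 3 to 60 N. Pads are 19 mm wide; open, the fingers measure 130 mm over their backs; the gripper's body (78 mm by 193 mm) begins 47 mm behind the grasp point.
Start: joints at [-0.969, 0.359, 0.012, 0, -1.224, -0.288], TCP at [208.329, -642.024, 226.561] pointing down, gripper open.
Joint ranges: [-3.07, 3.07], [-1.43, 2.12], [-1.02, 1.25], [-3.03, 1.67], [-3.05, -0], [-3.03, 3.03]. Speed limits (rad/s): [2.39, 2.39, 3.01, 3.14, 3.14, 3.14].

INTERFACE

Orientations are given as a unit quaternion [x, y, z, w].
In Python, from plant import bot gives the robot as it stands. Calls block until the motion is done:
- bot.move_ptp(position, orientation): joint-space move of the TCP to a pose.
- bot.line_to(position, velocity=150, ori=None): straight line of the TCP; ori=None keeps the orientation; velocity is the mean speed in mm/s.
- bot.move_joints(angles): joint-space move.
- bot.move_gripper(opening, force=None): finger opening in mm; force is the grip in N (None keeps the last); returns when the fingers have stopped.
- bot.pause(seconds).
- bot.solve_ik(position, orientation): joint angles nearest the present ones, or None.
- bot.read_state(): the state.
- bot.camera(name): name is "scene" or "top" or "wrist"; returns the picture (400x640x3 uint8, red, green, blue); there is no depth.
- bot.get_calibration(name): a dict with "fx", "fy", "cx", "cy" (pixels), "view" (4x4, takes a point from world to camera coordinates); the wrist camera has in their place "T_tool_cam" (4x4, takes a point from camera to tool coordinates, whose origin is the TCP and whose axes are the flange's). Camera axes: x right, y up, looking along -z (the intrinsics and any distortion apply to the point x, -y, -z); pixel columns grow to the right and rows downward; lengths in mm; the calibration is good to about 2 mm. A picture is of the moment at which its call begins: read the wrist's pose just before it. get_calibration takes no time and is no camera call.
A pose or a line that the arm cannot do raises bot.Unreachable and nothing moves.
- bot.close_job(): hands the job in, once; it reports no verdict.
The state is a dict: "t": time; "joint_pos": joint angles; "qvel": joint speeds; "tau": joint torques, N m; "tcp_pos": TCP position; "eef_rot": TCP orientation; "contact_force": force on the tool from outside, world axes, zero at the start; "moment": the same for the moment, N m; "width": finger opening in mm.
Only numpy, scipy, OpenCV 4.12 (cv2) and the standard library are available. Lean on these libraries where they do the work, as an engineer would, in place of code of your own. Each camera call takes 0.05 s, during which the arm holds its last target. There are 200 camera calls.

## Working session

There is one attempt and no reset: what is moved stays moved. The work goes in short steps, each a Python script; the robot and the scene stay as the last script left them, time stands still between calls to the robot, and variables do not carry over. Pictures are saved under pics/ and viewed, about 8 in all and at most 12, crops included, and the job is handed in when it is done.

```bash
mkdir -p pics; ls
python3 - <<'E'
from plant import bot
import cv2,numpy as np
for n in("top","scene"):
    cv2.imwrite(f"pics/{n}0.png",bot.camera(n)[:,:,::-1]); c=bot.get_calibration(n); print(n,{k:(np.round(v,4).tolist() if k!='x' else v) for k,v in c.items()})
print(bot.get_calibration("wrist")); print(bot.read_state())
E
```

```text
pics
top {'fx': 372.7714, 'fy': 372.7714, 'cx': 316.4246, 'cy': 198.9008, 'view': [[-0.02, -0.9997, 0.0132, 4.4276], [0.9814, -0.0172, 0.1912, -540.6414], [-0.1909, 0.0168, 0.9815, -1065.9483], [0.0, 0.0, 0.0, 1.0]]}
scene {'fx': 483.8389, 'fy': 483.8389, 'cx': 319.9238, 'cy': 202.0496, 'view': [[-0.4397, 0.898, -0.0141, 229.3549], [-0.7134, -0.3397, 0.6129, 309.5063], [0.5457, 0.2796, 0.79, -1718.5205], [0.0, 0.0, 0.0, 1.0]]}
{'fx': 277.24603490135974, 'fy': 277.24603490135974, 'cx': 321.0520719081768, 'cy': 202.4244687799031, 'T_tool_cam': array([[ 1.25076265e-03,  9.67764876e-01,  2.51852300e-01,
         6.75885163e+01],
       [ 9.99998722e-01, -9.59730350e-04, -1.27839902e-03,
         5.47003834e-02],
       [-9.95479373e-04,  2.51853577e-01, -9.67764840e-01,
        -1.58033266e+02],
       [ 0.00000000e+00,  0.00000000e+00,  0.00000000e+00,
         1.00000000e+00]])}
{'t': 0.1, 'joint_pos': array([-9.68870154e-01,  3.59312573e-01,  1.11588917e-02, -3.10325013e-04,
       -1.22408993e+00, -2.88107141e-01]), 'qvel': array([-2.74535020e-05, -1.64753957e-03,  3.29916460e-03,  7.68304932e-04,
        3.22533234e-04,  3.34859117e-04]), 'tau': array([-1.64282890e-03, -5.84161806e+01,  2.93747663e+01,  7.01548085e+00,
        1.00836914e-02, -4.22892663e-05]), 'tcp_pos': array([ 208.21591723, -641.6299866 ,  225.72145001]), 'eef_rot': array([-1.56214216e-01,  9.87722924e-01,  7.15963114e-04, -1.79825418e-04]), 'contact_force': array([-0.19047329,  0.14620305, -1.04441084]), 'moment': array([ 0.00702068, -0.00264298,  0.02568385]), 'width': 87.6611047667974}
```

View pics/top0.png

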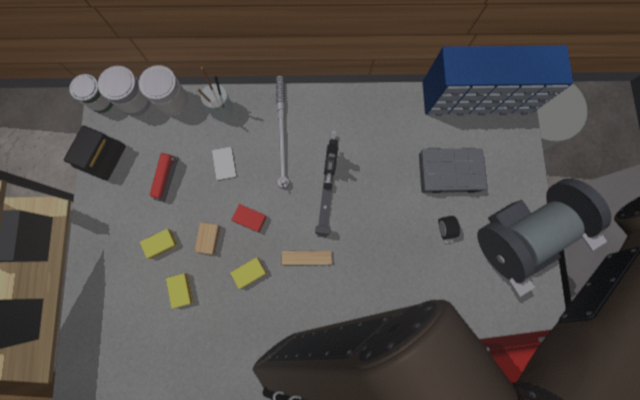

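View pics/scene0.png

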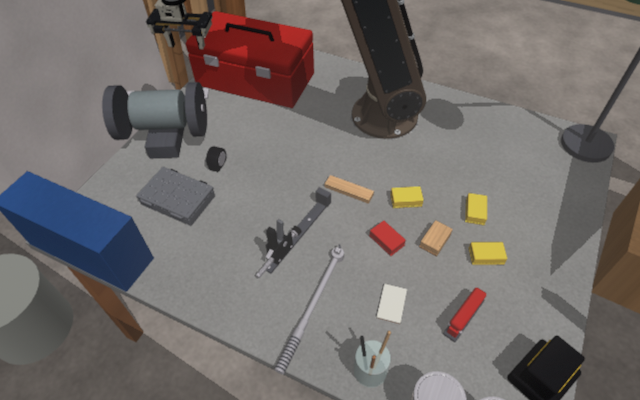

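Block candidates in the top view are pale wood at (207,239), red at (249,218), and yellow at (157,243), (178,291) and (248,273). The pine stick is at (306,258). Only (207,239) is pale wood with a 90x56 shape, so I'll confirm it in a crop along with the clamp.

```bash
cat > h.py <<'E'
from plant import bot
import cv2,numpy as np
def cam(n,st=None):
    c=bot.get_calibration(n)
    if n=="wrist":
        from scipy.spatial.transform import Rotation as R
        T=np.eye(4);T[:3,:3]=R.from_quat(st["eef_rot"]).as_matrix();T[:3,3]=st["tcp_pos"]
        M=T@c["T_tool_cam"]
    else: M=np.linalg.inv(c["view"])
    return c,M
def ray(C,u,v,z):
    c,M=C; d=M[:3,:3]@np.array([(u-c["cx"])/c["fx"],-(v-c["cy"])/c["fy"],-1]); o=M[:3,3]
    return o+d*(z-o[2])/d[2]
def proj(C,p):
    c,M=C; q=np.linalg.inv(M)@np.append(p,1); return np.array([c["cx"]+c["fx"]*q[0]/-q[2],c["cy"]-c["fy"]*q[1]/-q[2]])
E
python3 - <<'E'
from h import *
im=cv2.imread("pics/top0.png")
a=cv2.resize(im[125:275,185:355],None,fx=4.5,fy=4,interpolation=cv2.INTER_CUBIC)[:, :]
a=cv2.resize(im[125:275,185:355],None,fx=4,fy=4,interpolation=cv2.INTER_CUBIC)
cv2.imwrite("pics/crop1.png",a)
C=cam("top")
for u,v,z in((207,239,32),(333,145,140),(323,230,58),(333,180,8),(306,258,19)): print(u,v,ray(C,u,v,z).round(1))
hsv=cv2.cvtColor(im,cv2.COLOR_BGR2HSV); m=cv2.inRange(hsv,(8,60,110),(20,200,255)); 
n,l,s,ce=cv2.connectedComponentsWithStats(m)
for i in range(1,n):
    if s[i,4]>150:
        cnt=np.argwhere(l==i)[:,::-1].astype(np.float32); r=cv2.minAreaRect(cnt); P=np.array([ray(C,*p,32)[:2] for p in cv2.boxPoints(r)]); print(s[i],ce[i],P.round(0).tolist(),P.mean(0))
E
```

```text
207 239 [428.5 322.5  32. ]
333 145 [678.7 -54.4 140. ]
323 230 [446.1 -23.1  58. ]
333 180 [609. -60.   8.]
306 258 [367.2  28.6  19. ]
[  19  197   48  185 3266] [ 45.54990814 288.38456828] [[55.0, 853.0], [575.0, 861.0], [559.0, 746.0], [42.0, 748.0]] [307.80196702 802.41068727]
[194 223  24  32 550] [205.73818182 238.02181818] [[393.0, 360.0], [483.0, 346.0], [471.0, 292.0], [382.0, 307.0]] [432.08967113 326.36294131]
[282 251  50  14 674] [306.22255193 257.49703264] [[351.0, 99.0], [389.0, 99.0], [386.0, -46.0], [348.0, -45.0]] [368.28545997  26.81806808]
[  0 263  20  36 363] [ 10.63360882 276.14049587] [[370.0, 923.0], [369.0, 868.0], [269.0, 855.0], [270.0, 909.0]] [319.59151962 888.46000135]
[ 10 345  13  35 285] [ 16.77894737 362.22807018] [[53.0, 852.0], [143.0, 861.0], [141.0, 829.0], [51.0, 821.0]] [ 96.69487211 840.67859054]
[  0 348  11  32 260] [  4.37692308 363.15384615] [[134.0, 890.0], [134.0, 862.0], [52.0, 851.0], [53.0, 878.0]] [ 93.274604   870.20404459]
```

View pics/crop1.png

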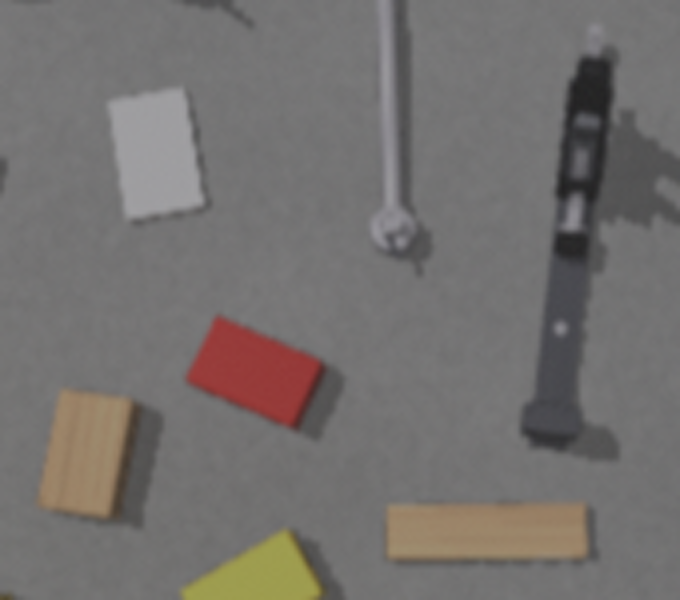

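The crop shows the bare-wood block at crop (87,453), with an 89x56 mm outline at z=32, which matches the description. The red and yellow ones are look-alikes and the pine stick is too long. The clamp stop is at crop (553,412) and the grip and trigger are around (585,125). Next I'll take closer wrist views.

Run:
```python
from h import *
import json
ims=[];S=[]
for i,p in enumerate([[520,-30,260],[640,-45,290],[405,325,200]]):
    bot.move_ptp(p,[0,1,0,0]); bot.pause(.3)
    st=bot.read_state(); im=bot.camera("wrist")[:,:,::-1]; cv2.imwrite(f"pics/w{i}.png",im)
    S.append({k:np.array(st[k]).tolist() for k in("tcp_pos","eef_rot","t")}); ims.append(im)
    print(S[-1])
json.dump(S,open("S.json","w"))
cv2.imwrite("pics/w01.png",np.hstack([ims[0][:,130:510],ims[1][:,130:510]]))
# block
C=cam("wrist",S[2]); hsv=cv2.cvtColor(np.ascontiguousarray(ims[2]),cv2.COLOR_BGR2HSV); m=cv2.inRange(hsv,(8,60,90),(20,200,255))
m=cv2.morphologyEx(m,cv2.MORPH_CLOSE,np.ones((5,5))); n,l,s,ce=cv2.connectedComponentsWithStats(m)
for i in range(1,n):
    if s[i,4]>800:
        r=cv2.minAreaRect(np.argwhere(l==i)[:,::-1].astype(np.float32)); P=np.array([ray(C,*p,32)[:2] for p in cv2.boxPoints(r)])
        print(s[i],P.round(1).tolist(),P.mean(0),np.linalg.norm(P-np.roll(P,1,0),axis=1))
```

```text
{'tcp_pos': [520.041970881701, -30.30872661968558, 259.958844282695], 'eef_rot': [0.00026014067650391323, 0.9999999654320905, -1.823058505310194e-05, -3.361981708913054e-05], 't': 2.8417}
{'tcp_pos': [639.4465095877933, -44.82719053995342, 290.6141631111329], 'eef_rot': [-0.0002076049414225731, 0.999999895593818, 9.585614930894781e-05, 0.00039563131836585025], 't': 3.7583}
{'tcp_pos': [405.3898799488825, 324.6579045032143, 199.99287971097198], 'eef_rot': [0.0004497666418972502, 0.9999998978894786, -4.3671739935048206e-05, -4.8763804174521225e-06], 't': 5.75}
[  10  141  138   35 4396] [[349.7, -32.0], [349.7, 125.2], [389.0, 119.0], [389.0, -43.1]] [369.36669546  42.25608669] [ 40.84646763 157.18793945  39.81531526 162.06615896]
[ 295  169   55   79 2757] [[472.0, 289.2], [380.8, 305.7], [389.9, 360.2], [482.4, 347.4]] [431.28421454 325.64591752] [59.12145143 92.69445501 55.21711968 93.43278394]
[ 294  296  304   11 2407] [[551.3, 289.1], [551.4, 692.9], [566.6, 696.8], [566.5, 288.7]] [558.94760551 491.87896365] [ 15.2442435  403.87018686  15.72806054 408.06703414]
```

View pics/w01.png

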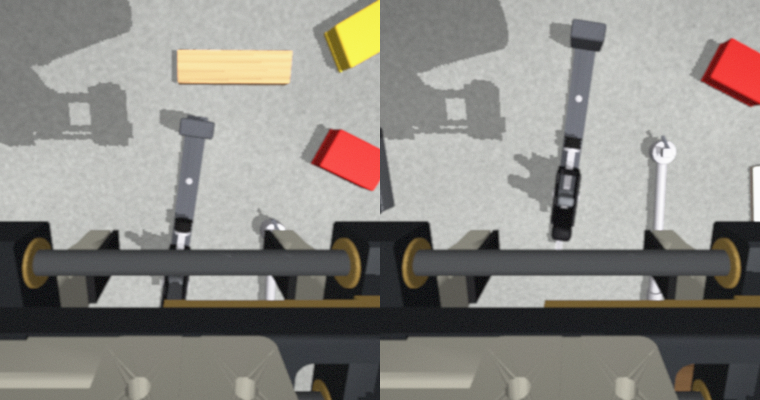

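View pics/w2.png

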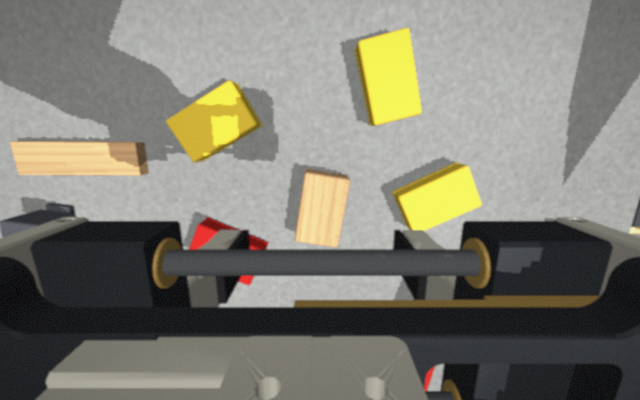

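The block is confirmed at about (432,326) with yaw -0.16 rad; both cameras agree within 1 mm. I'll enlarge the clamp to read its corners.

Run:
```python
from h import *
import json
S=json.load(open("S.json"))
a=cv2.imread("pics/w0.png")[105:225,290:360]; b=cv2.imread("pics/w1.png")[125:245,280:350]
f=lambda x:cv2.resize(x,None,fx=5,fy=5,interpolation=cv2.INTER_CUBIC)
o=np.hstack([f(a),f(b)]); o=cv2.convertScaleAbs(o,alpha=1.5,beta=20); cv2.imwrite("pics/crop2.png",o); print(o.shape)
```

```text
(600, 700, 3)
```

View pics/crop2.png

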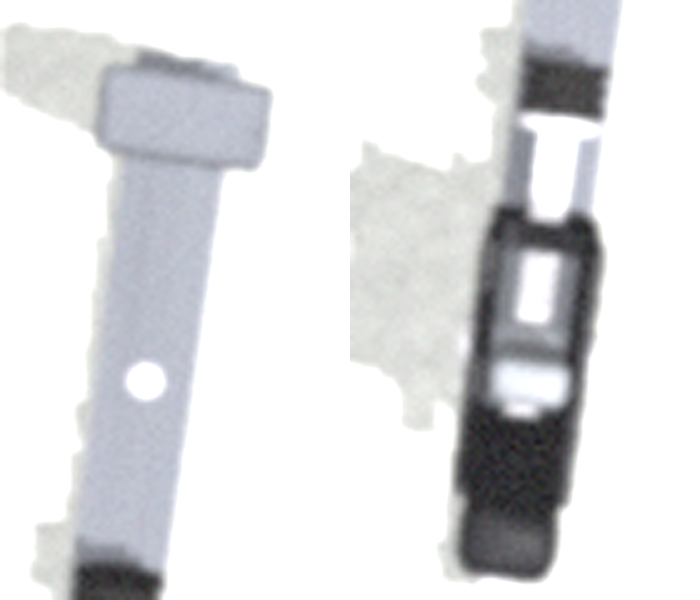

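Run:
```python
from h import *
import json
S=json.load(open("S.json")); A=cam("wrist",S[0]); B=cam("wrist",S[1])
L=lambda x,y,z: ray(A,290+x/5,105+y/5,z)[:2]; Rr=lambda x,y,z: ray(B,280+(x-350)/5,125+y/5,z)[:2]
sf=[L(97,156,58),L(262,170,58)]; print("stop front",sf,np.linalg.norm(sf[0]-sf[1]), np.mean(sf,0))
sb=[L(104,66,58),L(271,87,58)]; print("stop back",sb,np.mean(sb,0))
l=[L(121,180,8),L(77,540,8)]; r=[L(220,180,8),L(166,540,8)]; print("rail",l,r,np.linalg.norm(l[0]-r[0]))
for e in(l,r): d=e[0]-e[1]; print("yaw",np.arctan2(d[1],d[0]))
d=sf[0]-sf[1]; print("yaw stop",np.arctan2(d[0],-d[1]))
t=Rr(533,359,146); g=Rr(508,576,152.5); print("trigger",t,"grip back",g,"w",np.linalg.norm(Rr(492,380,146)-Rr(570,385,146)))
p=Rr(565,62,38); print("pad top front",p, L(116,570,38))
c=np.mean(sf,0); u=(c-t)/np.linalg.norm(c-t); print("dir",u,np.arctan2(u[1],u[0]),"dist stop-trig",np.linalg.norm(c-t),"stop-grip",np.linalg.norm(c-g),"stop-pad",(c-p)@u)
```

```text
stop front [array([459.57425941, -44.63841   ]), array([462.99398949,  -2.88260922])] 41.89560182861159 [461.28412445 -23.76050961]
stop back [array([437.7997676 , -42.68347247]), array([442.7876906 ,  -1.04201358])] [440.2937291  -21.86274303]
rail [array([467.30539987, -39.77289194]), array([575.86336114, -53.94780566])] [array([467.28534685, -11.16621761]), array([575.85006114, -26.47942812])] 28.606681357816722
yaw 3.011752628184418
yaw 3.0014656223418514
yaw stop -0.08171595027311665
trigger [644.11091668 -49.39585944] grip back [693.61830321 -55.14120082] w 17.61340489907378
pad top front [581.8641478  -41.58205859] [575.83410961 -41.11357009]
dir [-0.99031227  0.13885821] 3.0022842894977866 dist stop-trig 184.61529491348784 stop-grip 234.44384914373984 stop-pad 121.88654536178055
```

The clamp fits consistently. The rail line passes through stop face (461.3,-24.5) with yaw 3.006, the trigger at (644,-49.4) lies on that line, and trigger to grip is 50 mm against 52 given. Stop to pad is about 120 mm. Next is pick and place.

```bash
cat >> h.py <<'E'
from scipy.spatial.transform import Rotation as R
q=lambda a:(R.from_euler('z',a)*R.from_quat([0,1,0,0])).as_quat()
YC=3.006; U=np.array([np.cos(YC),np.sin(YC)]); SF=np.array([461.3,-24.5])
def rep(s):
    st=bot.read_state(); print(s,round(st["t"],2),st["tcp_pos"].round(1),st["contact_force"].round(2),round(st["width"],1)); return st
E
python3 - <<'E'
from h import *
b=[432,325.8]; 
bot.move_gripper(80,20)
bot.move_ptp([*b,110],q(-.16)); bot.line_to([*b,40],120); rep("above"); bot.line_to([*b,6],60); rep("down")
bot.move_gripper(0,20); s=rep("grip")
assert 50<s["width"]<62
bot.line_to([*b,130],120); rep("lift")
p=SF-54*U
bot.move_ptp([*p,130],q(YC-np.pi)); bot.pause(.2); rep("over")
cv2.imwrite("pics/held.png",bot.camera("scene")[:,:,::-1])
bot.line_to([*p,22],100); rep("near"); bot.line_to([*p,15],25); bot.pause(.2); rep("placed")
E
```

```text
above 7.42 [432.4 326.6  41.2] [ 0.46 -0.73  0.53] 80.0
down 8.14 [432.  325.8   5.8] [-0.03  0.97  0.25] 80.2
grip 8.67 [432.1 325.9   6.2] [-0.77 -0.87  1.91] 55.9
lift 9.85 [431.6 325.4 129.2] [ 0.01 -0.92 -0.95] 56.0
over 11.43 [515.  -30.9 130. ] [ 0.44 -0.39 -1.5 ] 56.0
near 12.71 [515.3 -31.7  22.6] [ 0.13  0.53 -2.84] 55.8
placed 13.34 [514.9 -31.8  15. ] [-0.92  0.57 -1.68] 56.2
```

Run:
```python
from h import *
p=SF-54*U
for z in(14.4,13.8,13.2):
    bot.line_to([*p,z],10); s=rep("z")
    if s["contact_force"][2]>3: break
bot.move_gripper(84); rep("open"); bot.pause(.3)
bot.line_to([*p,150],120); 
v=[530,-35,260]; bot.move_ptp([*v],[0,1,0,0]); bot.pause(.3)
st=rep("view"); im=bot.camera("wrist")[:,:,::-1]; cv2.imwrite("pics/w3.png",im)
import json; json.dump({k:np.array(st[k]).tolist() for k in("tcp_pos","eef_rot")},open("S3.json","w"))
o=np.hstack([cv2.resize(im[95:235,280:370],None,fx=4,fy=4,interpolation=cv2.INTER_CUBIC),cv2.resize(bot.camera("scene")[170:290,240:340,::-1],None,fx=4,fy=14/3,interpolation=cv2.INTER_CUBIC)])
cv2.imwrite("pics/placed.png",o)
```

```text
z 13.59 [514.8 -31.8  14.4] [-0.56  0.76 -1.72] 56.0
z 13.84 [514.9 -31.8  14.2] [-2.21  1.13  5.48] 56.3
open 14.54 [514.8 -31.8  13.8] [0.7  0.04 0.43] 83.9
view 16.94 [529.5 -35.1 259. ] [ 0.84 -0.63 -0.6 ] 83.8
```

View pics/placed.png

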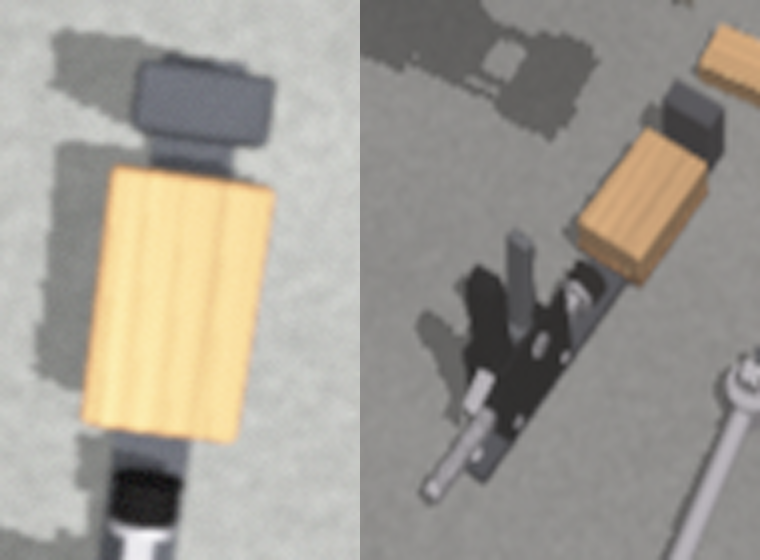

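The block lies straight and centred on the rail, with gaps at both the stop and the pad and the gripper off it. Next I pump the trigger with closed fingers, guarding on force.

```bash
cat >> h.py <<'E'
ZT=132; n=lambda d:[*(SF-d*U),ZT]
def F(k=4):
    f=[]
    for _ in range(k): bot.pause(.02); f.append(bot.read_state()["contact_force"][:2]@U)
    return float(np.mean(f))
def stroke(c0,lim=10.5,travel=20.5):
    """push from just before c0 (TCP distance behind stop face at contact)"""
    bot.line_to(n(c0-6),100); bot.pause(.1); b=F(8); out=[]; contact=None; d=c0-3; k=None
    while True:
        bot.line_to(n(d),60); f=F()-b; out.append((round(d,1),round(f,1)))
        if contact is None and f>2.5: contact=d
        if f>lim: k="force"; break
        if contact and d-contact>=travel: k="travel"; break
        if contact is None and d>c0+14: k="nocontact"; break
        d+=2 if (contact is None or f<5.8) else .8
    print(round(bot.read_state()["t"],1),k,"base",round(b,1),"contact",contact,out); return k,contact,d,b
E
python3 - <<'E'
from h import *
bot.move_gripper(0,20); bot.move_ptp([*(SF-150*U),200],q(YC-np.pi)); bot.line_to(n(150),120); rep("ready")
print(stroke(172,travel=18))
E
```

```text
ready 19.62 [610.5 -44.7 133.2] [0.5  0.39 0.27] 0.7
24.6 travel base 0.2 contact 177 [(169, 0.4), (171, -0.3), (173, -0.7), (175, 1.9), (177, 2.9), (179, 4.2), (181, 4.2), (183, 3.8), (185, 3.3), (187, 3.9), (189, 4.5), (191, 4.1), (193, 3.7), (195, 4.2)]
('travel', 177, 195, 0.22672681986510673)
```

Run:
```python
from h import *
b=.2
def st2(lim=10.5,end=197):
    out=[];d=178
    while True:
        bot.line_to(n(d),60); f=F(3)-b; out.append((round(d,1),round(f,1)))
        if f>lim: k="force";break
        if d>=end: k="end";break
        d+=2 if f<5.8 else .8
        d=min(d,end)
    print(round(bot.read_state()["t"],1),k,out); return k,d
for z in(196,197):
    bot.line_to(n(z),40); print(z,round(F()-b,1))
for i in range(3):
    bot.line_to(n(170),100); bot.pause(.5); print("base",round(F(5),2))
    k,d=st2()
    if k=="force": break
im=bot.camera("scene")[170:290,240:340,::-1]; cv2.imwrite("pics/pump.png",cv2.resize(im,None,fx=5,fy=5,interpolation=cv2.INTER_CUBIC))
```

```text
196 4.3
197 4.0
base 0.1
29.6 end [(178, 2.7), (180, 4.2), (182, 4.1), (184, 4.1), (186, 4.3), (188, 4.1), (190, 4.1), (192, 4.2), (194, 3.9), (196, 4.5), (197, 4.1)]
base 0.16
33.9 end [(178, 2.0), (180, 3.9), (182, 4.1), (184, 3.6), (186, 3.5), (188, 4.0), (190, 4.5), (192, 4.8), (194, 4.9), (196, 4.7), (197, 4.9)]
base -0.19
38.2 end [(178, 2.7), (180, 4.6), (182, 4.1), (184, 4.0), (186, 4.2), (188, 4.5), (190, 4.9), (192, 4.1), (194, 4.6), (196, 4.4), (197, 4.6)]
```

View pics/pump.png

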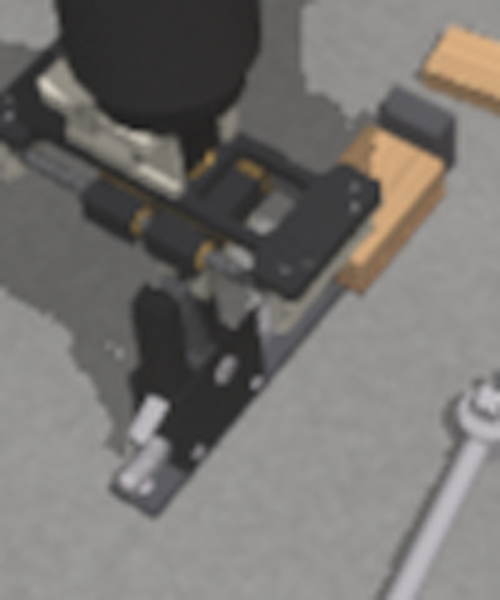

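The rod tail has gone in and the block is now almost at the stop. I'll continue with the same guard.

Run:
```python
from h import *
for i in range(4):
    bot.line_to(n(170),100); bot.pause(.5); b=F(5)*.5+.07; out=[];d=178;k=None
    while k is None:
        bot.line_to(n(d),60); f=F(4)-b; out.append((round(d,1),round(f,1)))
        if f>10: k="force"
        elif d>=197: k="end"
        else: d=min(197,d+(2 if f<5.8 else .8))
    print(round(bot.read_state()["t"],1),k,round(b,2),out)
    if k=="force": break
for _ in range(3): bot.pause(.3); print(round(F(8)-b,2))
rep("hold")
```

```text
42.5 force -0.01 [(178, 2.6), (180, 5.2), (182, 6.6), (182.8, 6.9), (183.6, 7.4), (184.4, 7.6), (185.2, 9.0), (186.0, 9.1), (186.8, 9.2), (187.6, 10.2)]
9.85
10.18
10.14
hold 43.78 [645.4 -49.9 132.3] [-10.05   2.03   8.85] 0.3
```

The trigger holds steady at 10.1 N, which implies about 14 N on the pad. The travel-based estimate is at most 20 N, and both are inside 8–25 N. A last look before handing in.

Run:
```python
from h import *
a=bot.camera("scene")[170:270,250:345,::-1]; b=bot.camera("wrist")[:, :, ::-1]; cv2.imwrite("pics/fw.png",b)
f=lambda x,w:cv2.resize(np.ascontiguousarray(x),(w,500),interpolation=cv2.INTER_CUBIC)
cv2.imwrite("pics/final.png",np.hstack([f(a,475),f(b[0:220,260:400],318)])); rep("h")
```

```text
h 43.88 [645.4 -49.9 132.3] [-9.95  3.06  8.79] 0.2
```

View pics/final.png

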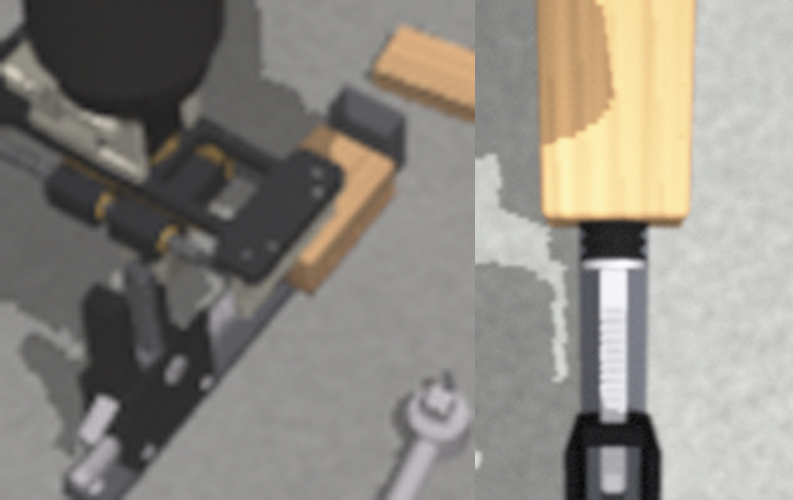

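The picture shows the pad on the block's end, the block up against the stop and in line with the rail, and the fingers touching only the trigger. I'm handing it in.

Run:
```python
from h import *
print(bot.close_job())
```

```text
the job is handed in; nothing more can be done
None
```

The sanding block is clamped against the stop, with the arm holding the trigger squeezed, and I handed the job in at about 44 s of the 72 s allowed. I set the block on the rail, let go of it, and pumped the trigger with closed fingers: four full squeezes and a fifth that I held.

**Final checks:**
- **Trigger force:** it held steady at about 10 N along the rail for about a second, which by the given formula is about 14 N on the pad.
- **Block:** the last pictures show it straight on the rail against the stop, with the pad on its other end and the fingers clear of it. The gap at the stop was judged by eye, not measured.
- **Other things on the bench:** I never approached or gripped any of them, and those in the last pictures look undisturbed. I did not measure their positions again.

**What disagreed:**
- Working from how far the trigger travelled, I get up to about 20 N on the pad. Both figures are inside 8–25 N.
- The wrist also read about 9 N upwards, probably friction of the trigger on the fingertips. That makes the pad force uncertain by a few newtons.

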